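Switch on the microscope lamp under its guard

ROBOT

A 6-joint arm with a two-finger parallel gripper is mounted at the origin on the work surface. World frame = base frame: x ahead of the robot, y to its left, z up, the work surface at z = 0. Lengths are in mm, angles in degrees, forces in N, time in s.
With the tool pointing down it reaches from about 250 to 775 mm from the base axis. Payload 4 kg.
Tool frame: the origin (TCP) lies between the finger pads; the fingertips stand tip_reach ahead of it and the grasp point (between the pads) lies 6 mm ahead of it (tip_reach is the distance from the TCP to the fingertips, in mm); x points along the fingers, z is the direction in which the jaws open and shut, and the axes are right-handed (so a half turn about x gives the same grasp; the last joint's range is limited). The gripper opens to 85 mm and grips with 20 to 120 N. Pads are 22 mm wide; open, the fingers measure 114 mm over their backs; the gripper's body (76 mm by 85 mm) begins 54 mm behind the grasp point. The pads swing forward as they close: fully open they stand 13 mm farther back than shut.
Start: joints at [69.208, 4.996, 78.535, -0, 96.463, -5.907], TCP at [141.295, 531.555, 256.341] pointing down, gripper open.
Joint ranges: [-177.83, 177.83], [-43.37, 116.18], [15.69, 146.23], [-61.86, 241.86], [9.47, 152.12], [-147.06, 147.06]. Speed limits (degrees/s): [159.86, 159.86, 180, 180, 180, 180].

INTERFACE

Orientations are given as a 3x3 rotation matrix whose columns are the frame's x, y, z axes.
In Python, from station import * gives the robot as it stands.
- The arm moves only by the shell command python3 -m inch 'ROWS' [FORCE]. ROWS is a JSON object of lists of equal length, an entry for each row: "xyz": the shift along the world's x, y, z in units of 0.4 m (1.0 is 0.4 m), a list of three; "dr": the turn, a rotation vector about the world's x, y, z in units of pi rad (1.0 is pi rad), a list of three; "fingers": the gripper's target within -1 to 1 (fully open at 1, half-way at 0, shut at -1). In form: {"xyz": [[dx, dy, dz], ...], "dr": [[rx, ry, rz], ...], "fingers": [fingers, ...]}. A call has 1 to 20 rows; each row shifts and turns the commanded pose from where the row before left it; what a row does not reach is not made up. A row lasts 1/12 s, in which the tool goes at most 41.7 mm and 7.16 degrees, less where a joint would pass 70% of its speed; a pose out of reach is approached as far as the arm can. A call with a number of a shift or a turn outside -1 to 1 is refused whole. A call with a gripper value outside its range is refused whole. The fingers move at their own pace and stop on an object; FORCE is the grip in N (left out, the last holds). Time passes only in rows, so rows that do not move let the fingers close. It gives the time, the measured TCP pose, the force and the opening at its end, in the units of the state.
- get_obs(): the state, without advancing time (a new reading comes with each control period).
- capture(name): name is "side" or "top"; returns a dict with "image" (384x512x3 uint8, red, green, blue), "range_z" (384x512 float32, mm along the optical axis (not along the pixel's ray), 0 where there is no reading), "camera_matrix" (3x3 intrinsics, pixels), "dist_coeffs" ([k1, k2, p1, p2, k3] as OpenCV has them; the pictures are not rectified), "T" (4x4, takes a point from camera to world coordinates). Camera axes: x right, y down, z forward; pixel columns grow to the right and rows downward; lengths in mm; the calibration is good to about 2 mm. A picture is of the moment at which its call begins.
- job_done(): hands the job in, once; it reports no verdict.
Trained networks look in the newest picture that a camera, given by its name, has taken for a name from the list of things; names that differ only in an ending like _2 or _b are one class to them, and where a whole thing is asked for, a point or a joint stands for the part that bears it (a point fixed in the world has none). Each returns a list of dicts, best first, with "score" (0 to 1); they miss things now and then, are a little off and sometimes report something else, mostly with a low value. They report only what shows in the picture. A call takes as long as a camera call.
- silhouettes(query, camera): "mask" (384x512 bool, what is visible of it).
- pinpoint(query, camera): "xyz" ([x, y, z] in mm, in world coordinates, good to about 4 mm: a listed point, or the origin of a listed thing).
The state is a dict: "t": time; "joint_positions": joint angles; "dq": joint speeds; "joint_torque": joint torques, N m; "eef_pos": TCP position; "tcp_rot": TCP orientation; "ft_force": force on the tool from outside, world axes, zero at the start; "ft_torque": the same for the moment, N m; "gripper_width": finger opening in mm.
Only numpy, scipy, OpenCV 4.12 (cv2) and the standard library are available. Lean on these libraries where they do the work, as an engineer would, in place of code of your own. Each camera call takes 0.05 s, during which the arm holds its last target.

TASK

Switch on the microscope's lamp supply, the white console with the round dimmer knob: raise its black switch guard by the lip with a fingertip, push the toggle beneath over to on (to the rear, towards the guard's hinge), then draw the finger out and let the guard drop fully shut. Leave the dimmer as it is set and the stage-heater console (the one with the display) alone, and do not pick up or shift anything else on the bench.

Things in the scene. Friction and masses are not known exactly. Their poses are not given: they have to be found in the camera images.
- lamp_supply: Lamp supply: white desktop console, 200 (x) x 140 (y) x 85 mm high, fixed; told by the round dimmer knob (46 mm across, 22 high, on the centre line at x = 56 mm) behind its black switch guard. Origin: centre of the underside, on the table; x runs from the front edge (guard's lip, robot side) to the rear, z up. It may stand to the left or right of the heater supply.
- lamp_hinge (a point): Middle of the lamp guard's hinge line (along the console's y), at x = -26, z = 97 mm of the console, 12 mm above the top panel. The guard runs forward from it on the centre line: a black cover 64 mm wide with a clear window, top 49 mm above the panel (inside 46), cheeks 58 mm apart inside, open below; its front wall is 62 to 65 mm ahead of the hinge. Hinge ears, 19 mm high, at y = 36 and -36 mm.
- lamp_lip (a point): Centre of the lower front edge of the guard's lip, 72 mm ahead of and 16 mm above the hinge when shut (x = -98, z = 113 mm of the console); moves with the guard. The lip, 64 mm wide and 3 mm thick, juts 7 mm forward from the foot of the guard's front wall, its underside 28 mm above the panel, free below and in front.
- lamp_guard (a joint): Angle of the lamp supply's guard: 0 shut, grows as the lip is raised, stop at 1.35 rad. Light (40 g) and weakly sprung shut: under 1 N at the lip raises it, and it drops shut from any angle when nothing holds it up.
- lamp_toggle (a joint): Angle of the lamp supply's toggle: 0 off, leaning 0.38 rad to the console's front; 0.76 on, leaning as far to the rear, towards the guard's hinge. It snaps over its centre at 0.38 and stays; 3 to 5 N near the tip pushes it over.
- lamp_toggle_tip (a point): Centre of the round end of the lamp supply's steel lever, 10 mm thick, on the console's centre line under the guard; 30 mm from the pivot, which is at x = -70, z = 93 mm of the console (8 mm above the panel); moves with the lever. Around its foot: a nut 6 mm high; black rails 12 mm high, 4 mm thick, at y = 36 and -36 mm.
- dimmer_mark (a point): End of the pointer line on the lamp supply's dimmer knob, 18 mm from the knob's axis; shows how the knob is set. Not to be turned.
- heater_supply: Stage-heater supply: the same white console with the same guarded toggle, same frame and dimensions, but with a flat black display and keys (46 x 96 x 6 mm) in place of the knob. To be left alone.
- heater_guard (a joint): Angle of the stage-heater supply's guard, 0 shut; it stays shut.
- heater_toggle (a joint): Angle of the stage-heater supply's toggle, 0 off; it stays off.
- slide_box: Bystander: closed microscope-slide box, 77 x 100 x 33 mm, loose; origin at the centre of its underside.
- petri_dish: Bystander: covered Petri dish, 92 mm across, 16 mm high, loose; origin at the centre of its underside.
- oil_bottle: Bystander: small amber oil bottle, 32 mm across, 72 mm high, standing between the two consoles, loose; origin at the centre of its underside.
- specimen_jar: Bystander: specimen jar, 54 mm across, 62 mm high, loose; origin at the centre of its underside.
- stain_bottle: Bystander: white bottle, 58 mm across, 125 mm high, loose; origin at the centre of its underside.
- tissue_box: Bystander: carton of lens tissues, 75 x 120 x 45 mm, loose; origin at the centre of its underside.
- timer: Bystander: flat bench timer, 65 x 65 x 16 mm, loose; origin at the centre of its underside.
- forceps: Bystander: steel forceps, 135 mm long, 8 mm high, lying flat, loose; origin at the centre of its underside.
- microscope: Bystander: microscope, fixed on the table to the robot's right, 250 x 190 mm foot, about 390 mm high; origin at the centre of its underside.

How it is judged (in metres and radians):
On the way, in this order (a step that is already met when the one before it is completed fails the run):
1. the guard is raised while the toggle is still off (value of joint lamp_guard above 0.12 rad and value of joint lamp_toggle below 0.2 rad), for 0.05 s.
2. the toggle is over to on, with the guard still raised (value of joint lamp_toggle above 0.6 rad and value of joint lamp_guard above 0.08 rad), for 0.05 s.
At the end, for the whole second after the job is handed in: the lamp toggle is on (above 0.65 rad) and its guard has dropped shut (below 0.06 rad) and rests; the heater's guard is shut (below 0.06 rad) and its toggle off (below 0.15 rad) (value of joint lamp_toggle above 0.65 rad and value of joint each of lamp_guard, heater_guard below 0.06 rad and value of joint heater_toggle below 0.15 rad and velocity of joint lamp_guard below 0.1 rad/s); the robot touches nothing.
It fails at once if the stage-heater supply's guard is raised or its toggle moved (value of joint heater_guard above 0.15 rad or value of joint heater_toggle above 0.3 rad).
It fails at once if the dimmer is turned (its pointer's end moves more than 6 mm) (distance of dimmer_mark from where it was at the start of the episode above 0.006 m).
It fails at once if a loose thing on the bench is picked up or shifted by more than 25 mm (distance of any of slide_box, petri_dish, oil_bottle, specimen_jar, stain_bottle, tissue_box, timer, forceps from where it was at the start of the episode above 0.025 m).
It fails at once if the microscope is knocked (more than 5 N) (contact force between any of the arm, the fingers and microscope above 5 N).
It also fails if it takes over 38 s, if anything falls off the work surface, if the arm or the gripper's body presses on something with over 40 N, if the wrist force passes 120 N, or if a joint passes its speed limit or range.

## Working session

There is one attempt and no reset: what is moved stays moved. The work goes in short steps, Python scripts to look and compute and a shell command to move; the robot and the scene stay as the last step left them, time stands still between calls to the robot, and variables do not carry over. Pictures are saved under pics/ and viewed, and the job is handed in when it is done.

```bash
ls; mkdir -p pics; python3 - <<'E'
from station import *
import cv2,numpy as np
o=get_obs()
print({k:np.round(v,3).tolist() for k,v in o.items()})
for c in ("side","top"):
    r=capture(c); cv2.imwrite(f"pics/{c}0.png",cv2.cvtColor(r["image"],cv2.COLOR_RGB2BGR))
    print(c,np.round(r["T"],3).tolist(),r["camera_matrix"].tolist(),r["dist_coeffs"])
    for q in ("lamp_supply","heater_supply","lamp_hinge","lamp_lip","lamp_toggle_tip","dimmer_mark","oil_bottle","stain_bottle","microscope","specimen_jar","slide_box","tissue_box"):
        print(q,[(np.round(d["xyz"]).tolist(),round(d["score"],2)) for d in pinpoint(q,c)[:3]])
E
```

```text
pics
{'t': 0.0, 'joint_positions': [69.207, 5.04, 78.627, -0.001, 96.462, -5.905], 'dq': [0.054, -0.042, -0.012, 0.029, 0.013, -0.116], 'joint_torque': [-0.0, -35.187, -31.327, -0.0, 0.011, 0.0], 'eef_pos': [141.141, 531.116, 255.118], 'tcp_rot': [[-0.001, -0.966, 0.257], [-0.002, 0.257, 0.966], [-1.0, 0.0, -0.002]], 'ft_force': [0.329, -0.443, 0.318], 'ft_torque': [0.015, -0.007, 0.005], 'gripper_width': 85.192}
side [[0.883, -0.351, 0.311, 262.137], [-0.469, -0.651, 0.597, -700.859], [-0.007, -0.673, -0.74, 872.133], [0.0, 0.0, 0.0, 1.0]] [[347.577773115732, 0.0, 254.90608036441355], [0.0, 347.577773115732, 186.5473168175839], [0.0, 0.0, 1.0]] [0.02759037 0.         0.         0.         0.        ]
lamp_supply [([678.0, -160.0, -0.0], 0.85)]
heater_supply [([641.0, 162.0, 1.0], 0.86)]
lamp_hinge [([657.0, -161.0, 98.0], 0.84)]
lamp_lip [([585.0, -167.0, 111.0], 0.68)]
lamp_toggle_tip []
dimmer_mark [([723.0, -177.0, 109.0], 0.74)]
oil_bottle [([671.0, 4.0, -3.0], 0.62)]
stain_bottle [([665.0, -350.0, 2.0], 0.84), ([679.0, -161.0, -1.0], 0.28)]
microscope [([641.0, 160.0, 1.0], 0.3
[... 421 characters left out ...]
  ]
lamp_supply [([683.0, -157.0, 3.0], 0.69)]
heater_supply [([639.0, 154.0, -0.0], 0.98), ([682.0, -160.0, -2.0], 0.41), ([409.0, 103.0, -1.0], 0.21)]
lamp_hinge [([654.0, -164.0, 94.0], 0.66), ([681.0, -159.0, -2.0], 0.3)]
lamp_lip [([580.0, -173.0, 116.0], 0.88)]
lamp_toggle_tip []
dimmer_mark [([727.0, -175.0, 110.0], 0.65)]
oil_bottle [([677.0, 2.0, -1.0], 0.68), ([475.0, -617.0, 1.0], 0.64), ([670.0, -352.0, 4.0], 0.16)]
stain_bottle [([671.0, -353.0, -0.0], 0.61), ([385.0, 4.0, -0.0], 0.41)]
microscope [([477.0, -617.0, -0.0], 0.85)]
specimen_jar [([508.0, 358.0, 0.0], 0.56)]
slide_box [([407.0, 103.0, 0.0], 0.58), ([508.0, 357.0, -1.0], 0.39)]
tissue_box [([655.0, 390.0, 2.0], 0.7)]
```

View pics/side0.png

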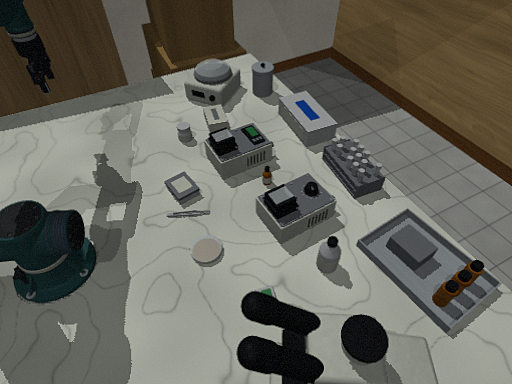

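View pics/top0.png

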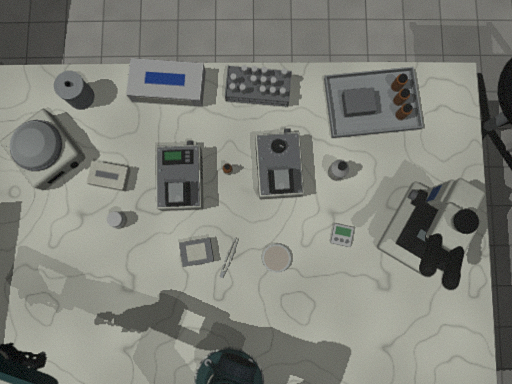

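```bash
cat > h.py <<'E'
from station import *
import cv2,numpy as np
def cloud(c,r=None):
    r=r or capture(c); K=r["camera_matrix"];z=r["range_z"]
    v,u=np.mgrid[:384,:512]
    p=cv2.undistortPoints(np.stack([u,v],-1).reshape(-1,1,2).astype(np.float64),K,np.array(r["dist_coeffs"])).reshape(384,512,2)
    P=np.concatenate([p*z[...,None],z[...,None]],-1)@r["T"][:3,:3].T+r["T"][:3,3]
    P[z==0]=np.nan
    return r,P
E
python3 - <<'E'
from h import *
import station
print([k for k in dir(station) if not k.startswith('__')])
print(get_obs()['t'])
for c in("top","side"):
    r,P=cloud(c)
    cv2.imwrite(f"pics/{c}1.png",cv2.resize(cv2.cvtColor(r["image"],cv2.COLOR_RGB2BGR)[110:260,180:380],None,fx=4,fy=4,interpolation=cv2.INTER_CUBIC))
    Q=P.reshape(-1,3); m=(Q[:,0]>540)&(Q[:,0]<820)&(Q[:,1]>-290)&(Q[:,1]<-40)
    for lo,hi in((76,93),(124,140)):
        S=Q[m&(Q[:,2]>lo)&(Q[:,2]<hi)]
        print(c,lo,len(S),np.round(np.median(S[:,2]),1),[np.round(x,1) for x in cv2.minAreaRect(S[:,:2].astype(np.float32))], S.mean(0).round(1))
E
```

```text
['MotionError', 'capture', 'get_obs', 'job_done', 'pinpoint', 'silhouettes', 'tip_reach']
1.3
top 76 2037 85.0 [array([ 681.1, -162.8]), array([201.2, 140.1]), np.float64(3.4)] [ 689.5 -161.4   85. ]
top 124 427 134.4 [array([ 619.9, -166.1]), array([70.8, 63.9]), np.float64(3.6)] [ 621.4 -166.2  134.2]
side 76 1670 83.5 [array([ 676.9, -162.8]), array([201. , 141.9]), np.float64(3.3)] [ 681.7 -179.4   83.3]
side 124 452 132.2 [array([ 620.3, -165.3]), array([67.5, 65.8]), np.float64(4.1)] [ 617.  -167.8  131.9]
```

```bash
python3 -m inch '{"xyz":[[0.042,-0.087,0],[0.042,-0.087,0],[0.042,-0.087,0],[0.042,-0.087,0],[0.042,-0.087,0],[0.042,-0.087,0],[0.042,-0.087,0],[0.042,-0.087,0],[0.042,-0.087,0],[0.042,-0.087,0],[0.042,-0.087,0],[0.042,-0.087,0],[0.042,-0.087,0],[0.042,-0.087,0],[0.042,-0.087,0],[0.042,-0.087,0],[0.042,-0.087,0],[0.042,-0.087,0],[0.042,-0.087,0],[0.042,-0.087,0]],"dr":[[0,0,0.005],[0,0,0.005],[0,0,0.005],[0,0,0.005],[0,0,0.005],[0,0,0.005],[0,0,0.005],[0,0,0.005],[0,0,0.005],[0,0,0.005],[0,0,0.005],[0,0,0.005],[0,0,0.005],[0,0,0.005],[0,0,0.005],[0,0,0.005],[0,0,0.005],[0,0,0.005],[0,0,0.005],[0,0,0.005]],"fingers":[-1,-1,-1,-1,-1,-1,-1,-1,-1,-1,-1,-1,-1,-1,-1,-1,-1,-1,-1,-1]}'
python3 - <<'E'
from h import *
print(tip_reach if not callable(tip_reach) else tip_reach())
o=get_obs()
for k in('t','joint_positions','eef_pos','tcp_rot','gripper_width'):print(k,np.round(o[k],3).tolist())
E
```

```text
t: 3.07
eef_pos: [477.7, -166.5, 256.5]
tcp_rot: [[0.001, -0.999, -0.054], [0.0, -0.054, 0.999], [-1.0, -0.001, 0.0]]
ft_force: [1.5, 0.0, 0.6]
gripper_width: -0.6
25.0
t 3.067
joint_positions [-25.645, -0.67, 84.377, 0.015, 96.267, -118.766]
eef_pos [477.719, -166.476, 256.456]
tcp_rot [[0.001, -0.999, -0.054], [0.0, -0.054, 0.999], [-1.0, -0.001, 0.0]]
gripper_width -0.604
```

```bash
python3 -m inch '{"xyz":[[0,0,0],[0,0,0],[0,0,0],[0,0,0],[0,0,0],[0,0,0],[0,0,0],[0,0,0],[0,0,0]],"dr":[[0.002,-0.036,0],[0.002,-0.036,0],[0.002,-0.036,0],[0.002,-0.036,0],[0.002,-0.036,0],[0.002,-0.036,0],[0.002,-0.036,0],[0,0,0],[0,0,0]],"fingers":[-1,-1,-1,-1,-1,-1,-1,-1,-1]}'
python3 - <<'E'
from h import *
o=get_obs()
for k in('t','joint_positions','eef_pos','tcp_rot','gripper_width'):print(k,np.round(o[k],3).tolist())
E
```

```text
t: 3.82
eef_pos: [476.0, -164.5, 254.7]
tcp_rot: [[0.709, -0.704, -0.053], [0.039, -0.036, 0.999], [-0.705, -0.71, 0.002]]
ft_force: [0.2, 0.0, 1.2]
gripper_width: -0.2
t 3.817
joint_positions [-44.059, -24.919, 114.14, 36.229, 61.818, -146.199]
eef_pos [475.959, -164.475, 254.682]
tcp_rot [[0.709, -0.704, -0.053], [0.039, -0.036, 0.999], [-0.705, -0.71, 0.002]]
gripper_width -0.17
```

```bash
python3 -m inch '{"xyz":[[0,0,-0.01],[0,0,-0.01],[0,0,-0.01],[0,0,-0.01],[0,0,-0.01],[0,0,-0.01],[0,0,-0.01],[0,0,-0.01],[0,0,-0.01],[0,0,-0.01],[0,0,-0.01],[0,0,-0.01],[0,0,-0.01],[0,0,-0.01],[0,0,-0.01],[0,0,-0.01],[0,0,-0.01],[0,0,-0.01],[0,0,-0.01],[0,0,-0.01]],"dr":[[0.0273,0.0015,-0.0271],[0.0273,0.0015,-0.0271],[0.0273,0.0015,-0.0271],[0.0273,0.0015,-0.0271],[0.0273,0.0015,-0.0271],[0.0273,0.0015,-0.0271],[0.0273,0.0015,-0.0271],[0.0273,0.0015,-0.0271],[0.0273,0.0015,-0.0271],[0.0273,0.0015,-0.0271],[0.0273,0.0015,-0.0271],[0.0273,0.0015,-0.0271],[0.0273,0.0015,-0.0271],[0.0273,0.0015,-0.0271],[0.0273,0.0015,-0.0271],[0.0273,0.0015,-0.0271],[0.0273,0.0015,-0.0271],[0.0273,0.0015,-0.0271],[0.0273,0.0015,-0.0271],[0.0273,0.0015,-0.0271]],"fingers":[-1,-1,-1,-1,-1,-1,-1,-1,-1,-1,-1,-1,-1,-1,-1,-1,-1,-1,-1,-1]}'
python3 - <<'E'
from h import *
o=get_obs()
for k in('t','joint_positions','eef_pos','tcp_rot','gripper_width'):print(k,np.round(o[k],3).tolist())
E
```

```text
t: 5.48
eef_pos: [479.2, -165.1, 178.8]
tcp_rot: [[0.708, 0.494, 0.504], [0.036, 0.688, -0.725], [-0.705, 0.532, 0.469]]
ft_force: [-0.3, -0.2, -1.1]
gripper_width: -0.2
t 5.483
joint_positions [-43.588, -21.143, 120.564, 39.876, 53.352, -14.553]
eef_pos [479.218, -165.11, 178.828]
tcp_rot [[0.708, 0.494, 0.504], [0.036, 0.688, -0.725], [-0.705, 0.532, 0.469]]
gripper_width -0.19
```

```bash
python3 -m inch '{"xyz":[[0.01,-0.002,-0.012],[0.01,-0.002,-0.012],[0.01,-0.002,-0.012],[0.01,-0.002,-0.012],[0.01,-0.002,-0.012],[0.01,-0.002,-0.012],[0.02,-0.002,-0.025],[0.02,-0.002,-0.025],[0.01,0,-0.025],[0,0,0],[0,0,0]],"dr":[[0.0271,0.0014,-0.027],[0.0271,0.0014,-0.027],[0.0271,0.0014,-0.027],[0.0271,0.0014,-0.027],[0.0271,0.0014,-0.027],[0.0271,0.0014,-0.027],[0,0,0],[0,0,0],[0,0,0],[0,0,0],[0,0,0]],"fingers":[-1,-1,-1,-1,-1,-1,-1,-1,-1,-1,-1]}'
python3 - <<'E'
from h import *
o=get_obs()
for k in('t','joint_positions','eef_pos','tcp_rot','gripper_width'):print(k,np.round(o[k],3).tolist())
for c in("side","top"):
    r,P=cloud(c)
    a,b=((120,250),(220,350)) if c=="side" else ((110,230),(210,330))
    cv2.imwrite(f"pics/{c}2.png",cv2.resize(cv2.cvtColor(r["image"],cv2.COLOR_RGB2BGR)[a[0]:a[1],b[0]:b[1]],None,fx=4.5,fy=4.5,interpolation=cv2.INTER_CUBIC))
E
```

```text
t: 6.4
eef_pos: [522.1, -170.5, 117.6]
tcp_rot: [[0.707, 0.705, 0.056], [0.038, 0.041, -0.998], [-0.706, 0.708, 0.002]]
ft_force: [-0.1, -0.3, -0.3]
gripper_width: -0.4
t 6.4
joint_positions [-39.453, -10.315, 120.249, 44.567, 43.018, 21.153]
eef_pos [522.131, -170.503, 117.558]
tcp_rot [[0.707, 0.705, 0.056], [0.038, 0.041, -0.998], [-0.706, 0.708, 0.002]]
gripper_width -0.432
```

View pics/side2.png

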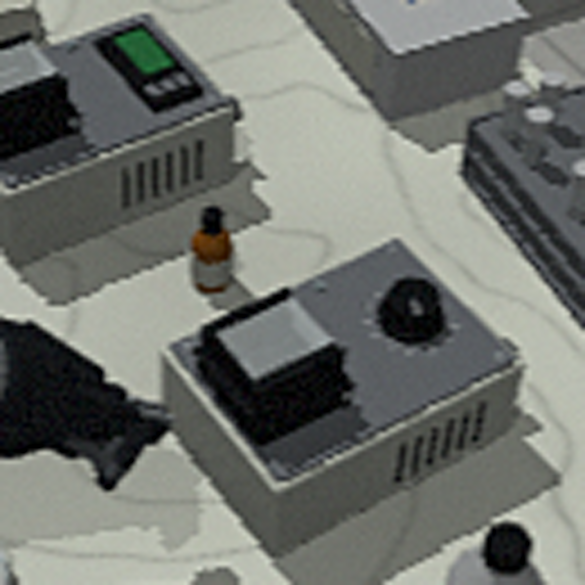

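View pics/top2.png

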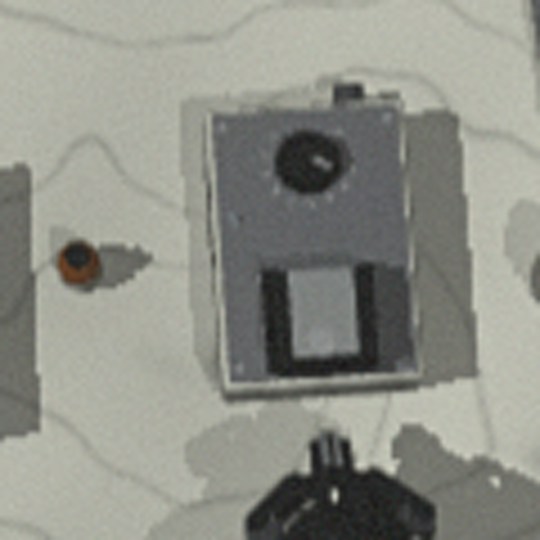

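```bash
python3 - <<'E'
from h import *
for c in("side","top"):
    r,P=cloud(c)
    Q=P.reshape(-1,3)
    loc=(Q-[679,-162.8,0])@np.array([[.9982,-.0593,0],[.0593,.9982,0],[0,0,1]])
    m=(loc[:,0]>-155)&(loc[:,0]<-103)&(abs(loc[:,1])<40)&(loc[:,2]>60)
    S=loc[m]; S=S[np.argsort(-S[:,0])]
    print(c,len(S));print(S[:40].round(0).astype(int).tolist())
    g=loc[(abs(loc[:,2]-132)<5)&(abs(loc[:,0]+58)<45)&(abs(loc[:,1])<60)]; print('guard y',np.percentile(g[:,1],[1,50,99]),np.percentile(g[:,0],[1,99]))
E
```

```text
side 40
[[-137, -2, 110], [-138, -5, 104], [-138, 1, 112], [-138, -5, 109], [-140, 3, 115], [-140, 8, 115], [-140, -3, 113], [-142, -5, 112], [-142, 4, 115], [-142, -1, 117], [-143, 8, 117], [-144, -9, 114], [-144, -4, 117], [-145, -5, 113], [-146, -12, 113], [-146, 3, 119], [-147, -3, 122], [-147, 7, 120], [-147, -4, 119], [-148, -10, 103], [-148, -10, 108], [-148, -11, 118], [-149, -11, 114], [-149, -6, 118], [-150, -3, 124], [-151, 1, 124], [-151, -9, 118], [-151, 6, 124], [-151, -10, 110], [-151, -5, 123], [-152, -11, 116], [-152, -11, 103], [-152, -7, 121], [-152, -12, 109], [-153, 7, 129], [-154, -4, 123], [-154, -10, 112], [-154, -5, 129], [-154, -11, 117], [-155, 4, 128]]
guard y [-31.63062623  -0.59625869  33.66934427] [-92.15361666 -28.60394607]
top 53
[[-133, -3, 113], [-135, 3, 108], [-136, 6, 118], [-136, 0, 116], [-136, -3, 115], [-137, -6, 120], [-138, 9, 105], [-138, 12, 110], [-139, 6, 119], [-139, 3, 117], [-140, -3, 117], [-140, 0, 120], [-140, -6, 118], [-140, -9, 116], [-142, 13, 118], [-142, 10, 117], [-142, 7, 118], [-142, 0, 115], [-143, 4, 124], [-143, -12, 116], [-143, -8, 119], [-143, -2, 125], [-144, -5, 128], [-145, 10, 116], [-145, 13, 119], [-146, 7, 126], [-146, 4, 127], [-146, -8, 119], [-146, 1, 128], [-146, -5, 124], [-147, -1, 130], [-147, -11, 124], [-148, 13, 116], [-148, 10, 119], [-148, 7, 122], [-149, 5, 127], [-149, 2, 126], [-149, -2, 125], [-150, -8, 123], [-150, -4, 127]]
guard y [-31.37423906  -0.65485759  30.71544741] [-88.82036512 -26.15751249]
```

```bash
python3 -m inch '{"xyz":[[0.015,0.001,-0.005],[0.02,0.001,-0.004],[0.02,0.001,0],[0.02,0.001,0],[0.015,0.001,0],[0.01,0,0],[0,0,0],[0,0,0]],"dr":[[0,0,0],[0,0,0],[0,0,0],[0,0,0],[0,0,0],[0,0,0],[0,0,0],[0,0,0]],"fingers":[-1,-1,-1,-1,-1,-1,-1,-1]}'
python3 - <<'E'
from h import *
for c in("side",):
    r,P=cloud(c)
    a,b=((120,250),(220,350)) if c=="side" else ((110,230),(210,330))
    cv2.imwrite(f"pics/{c}3.png",cv2.resize(cv2.cvtColor(r["image"],cv2.COLOR_RGB2BGR)[a[0]:a[1],b[0]:b[1]],None,fx=4.5,fy=4.5,interpolation=cv2.INTER_CUBIC))
E
```

```text
t: 7.27
eef_pos: [561.5, -168.6, 113.8]
tcp_rot: [[0.708, 0.705, 0.054], [0.037, 0.04, -0.999], [-0.706, 0.709, 0.002]]
ft_force: [-0.1, 0.5, -0.7]
gripper_width: -0.2
```

View pics/side3.png

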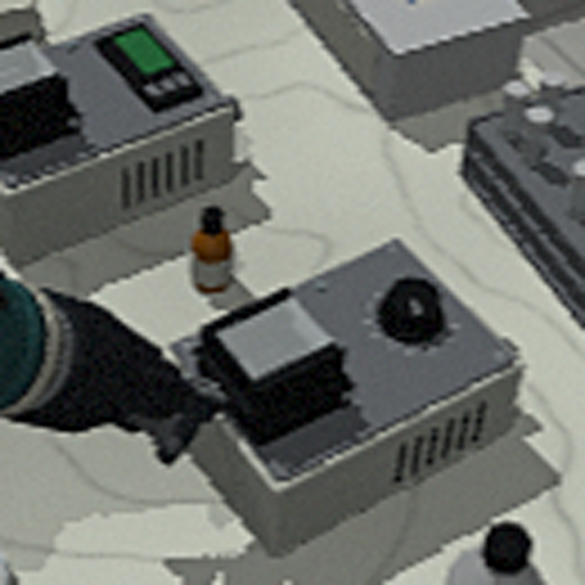

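```bash
python3 -m inch '{"xyz":[[0.003,0,0.01],[0.003,0,0.012],[0.002,0,0.012],[0.002,0,0.01],[0,0,0],[0,0,0]],"dr":[[0,0,0],[0,0,0],[0,0,0],[0,0,0],[0,0,0],[0,0,0]],"fingers":[-1,-1,-1,-1,-1,-1]}'
cat > look.py <<'E'
from h import *
import sys
for c in("side","top"):
    r,P=cloud(c)
    a,b=((140,230),(260,350)) if c=="side" else ((120,210),(235,325))
    cv2.imwrite(f"pics/{c}{sys.argv[1]}.png",cv2.resize(cv2.cvtColor(r["image"],cv2.COLOR_RGB2BGR)[a[0]:a[1],b[0]:b[1]],None,fx=6,fy=6,interpolation=cv2.INTER_CUBIC))
    for q in("lamp_lip","lamp_toggle_tip"):
        for d in pinpoint(q,c)[:1]:
            print(c,q,round(d["score"],2),((np.array(d["xyz"])-[679,-162.8,0])@np.array([[.9982,-.0593,0],[.0593,.9982,0],[0,0,1]])).round(1))
E
python3 look.py 4
```

```text
t: 7.82
eef_pos: [565.5, -169.1, 132.4]
tcp_rot: [[0.709, 0.704, 0.054], [0.036, 0.04, -0.999], [-0.705, 0.71, 0.003]]
ft_force: [-1.0, 0.3, 0.1]
gripper_width: -0.3
side lamp_lip 0.85 [-92.7  -2.6 127.4]
top lamp_lip 0.9 [-95.6  -4.5 129.1]
top lamp_toggle_tip 0.51 [-234.5 -184.2   -2.9]
```

View pics/side4.png

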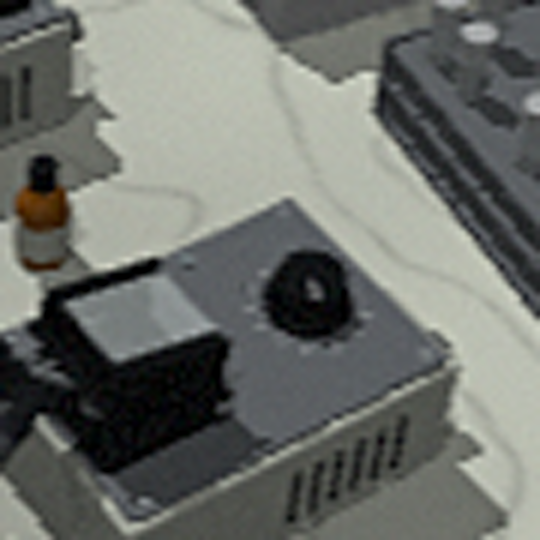

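```bash
python3 -m inch '{"xyz":[[0.008,0,-0.005],[0.01,0.001,-0.003],[0.01,0.001,-0.002],[0.01,0.001,0],[0.01,0.001,0],[0.01,0.001,0],[0.006,0,0],[0,0,0],[0,0,0]],"dr":[[0,0,0],[0,0,0],[0,0,0],[0,0,0],[0,0,0],[0,0,0],[0,0,0],[0,0,0],[0,0,0]],"fingers":[-1,-1,-1,-1,-1,-1,-1,-1,-1]}'
python3 look.py 5
```

```text
t: 8.87
eef_pos: [591.0, -166.7, 127.4]
tcp_rot: [[0.707, 0.705, 0.054], [0.037, 0.04, -0.999], [-0.706, 0.708, 0.002]]
ft_force: [-5.3, -0.2, 2.4]
gripper_width: 0.3
side lamp_lip 0.85 [-83.7   1.7 141.6]
top lamp_lip 0.8 [-85.7  -3.7 144.3]
top lamp_toggle_tip 0.4 [-234.5 -190.1   -1.7]
```

View pics/side5.png

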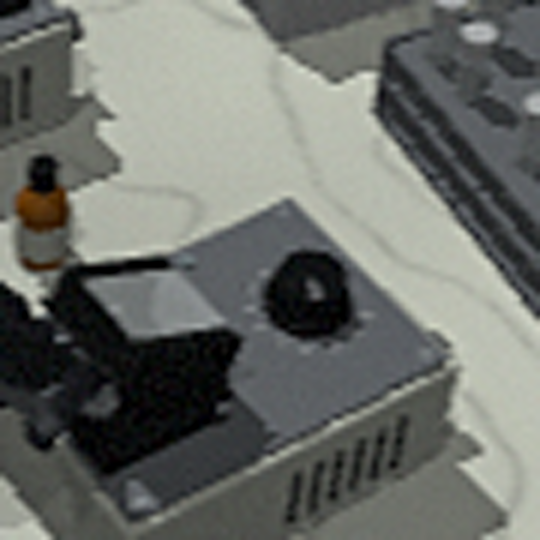

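View pics/top5.png

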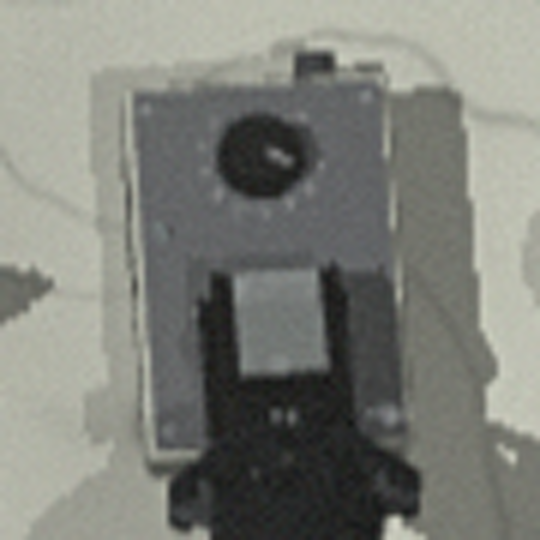

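```bash
python3 -m inch '{"xyz":[[0.005,0,0],[0,0,0]],"dr":[[0,0,0],[0,0,0]],"fingers":[-1,-1]}'; python3 -m inch '{"xyz":[[0.005,0,0],[0,0,0]],"dr":[[0,0,0],[0,0,0]],"fingers":[-1,-1]}';python3 -m inch '{"xyz":[[0.005,0,0],[0,0,0]],"dr":[[0,0,0],[0,0,0]],"fingers":[-1,-1]}'
```

```text
t: 9.33
eef_pos: [591.9, -166.8, 127.1]
tcp_rot: [[0.706, 0.706, 0.055], [0.037, 0.04, -0.998], [-0.707, 0.707, 0.002]]
ft_force: [-15.9, 0.2, 6.9]
gripper_width: 0.2
t: 9.5
eef_pos: [592.6, -166.8, 126.8]
tcp_rot: [[0.705, 0.707, 0.056], [0.037, 0.042, -0.998], [-0.709, 0.706, 0.003]]
ft_force: [-30.1, -0.2, 13.8]
gripper_width: -0.1
t: 9.67
eef_pos: [593.2, -166.8, 126.6]
tcp_rot: [[0.703, 0.709, 0.057], [0.038, 0.043, -0.998], [-0.71, 0.704, 0.003]]
ft_force: [-45.1, -1.0, 21.9]
gripper_width: -0.1
```

```bash
python3 -m inch '{"xyz":[[-0.015,0,0],[-0.02,-0.001,0],[-0.025,-0.001,0],[-0.025,-0.002,0],[-0.025,-0.002,0],[-0.04,-0.002,0],[-0.05,-0.002,0],[-0.05,-0.002,0],[0,0,0],[0,0,0],[0,0,0]],"dr":[[0,0,0],[0,0,0],[0,0,0],[0,0,0],[0,0,0],[0,0,0],[0,0,0],[0,0,0],[0,0,0],[0,0,0],[0,0,0]],"fingers":[-1,-1,-1,-1,-1,-1,-1,-1,-1,-1,-1]}'
python3 look.py 6
```

```text
t: 10.58
eef_pos: [497.1, -172.1, 128.1]
tcp_rot: [[0.709, 0.703, 0.053], [0.035, 0.039, -0.999], [-0.705, 0.71, 0.003]]
ft_force: [-0.0, -0.9, -0.6]
gripper_width: -0.1
side lamp_lip 0.75 [-97.1   2.9 113.8]
top lamp_lip 0.6 [-99.6  -4.5 117.5]
```

View pics/side6.png

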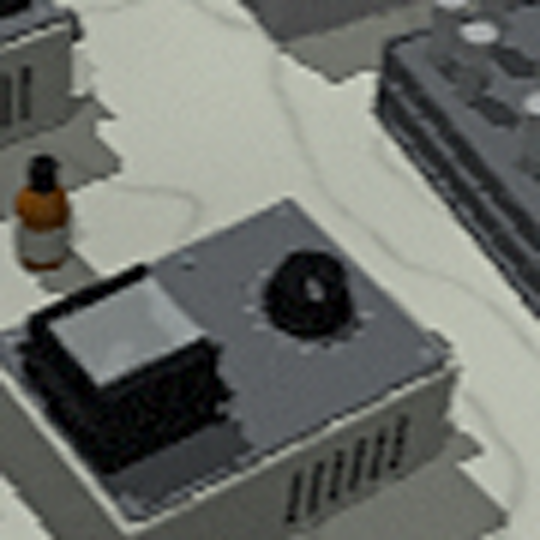

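View pics/top6.png

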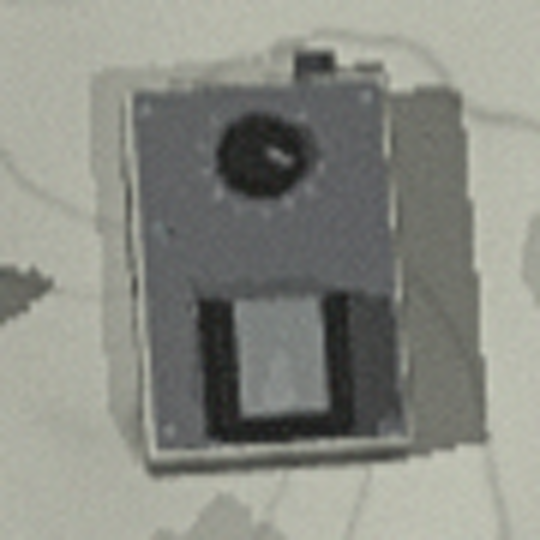

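```bash
python3 - <<'E'
import cv2,numpy as np
a=cv2.imread('pics/top0.png'); 
from h import *
c=cv2.cvtColor(capture("top")["image"],cv2.COLOR_RGB2BGR)
d=cv2.imread('pics/side0.png');e=cv2.cvtColor(capture("side")["image"],cv2.COLOR_RGB2BGR)
f=lambda i,r,s:cv2.convertScaleAbs(cv2.resize(i[r:r+32,s:s+32],(290,290),interpolation=cv2.INTER_CUBIC),alpha=1.8)
cv2.imwrite('pics/cmp7.png',np.vstack([np.hstack([f(a,166,264),f(c,166,264)]),np.hstack([f(d,182,264),f(e,182,264)])]))
E
```

```text
(no output)
```

View pics/cmp7.png

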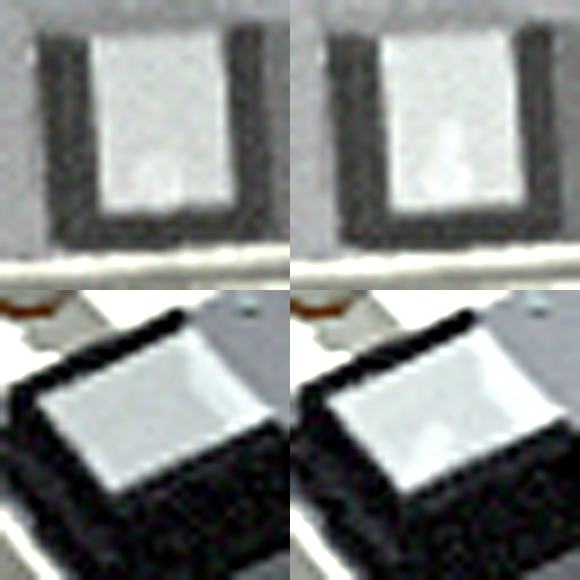

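```bash
python3 -c "
from station import *
o=get_obs();print(o['t'],o['ft_force']);print(job_done())"
```

```text
10.9833 [-0.55654737 -0.27887833 -0.32752994]
the job is handed in; nothing more can be done
None
```

The lamp supply is switched on as far as my checks show, its guard is shut again, and the job was handed in at about 11 s of the 38 s allowed.

- **Raising the guard:** With the fingers shut and the tool tilted 45°, I put the fingertip under the lip and lifted the guard to about 0.2 rad. The cameras put the lip at about 127–129 mm, against 113 mm when shut.
- **Pushing the toggle:** I moved the finger about 26 mm to the rear, where it met a hard stop. The push there rose to about 50 N, well above the 3–5 N the toggle needs; I backed off straight away. That contact was on the fingertip.
- **Guard shut:** After I drew the finger out, the lip measured 114 mm (side camera) and 117.5 mm (top camera), and both pictures show the guard closed. The two cameras disagree by about 4 mm, which is within their error.
- **Toggle on:** The network never found the toggle tip under the guard, so this rests on two things. One is the hard stop after the full travel; the other is that the bright lever seen through the window now lies farther to the rear than before.
- **Nothing else touched:** In the last close-ups the dimmer pointer and the oil bottle looked unchanged. I did not re-measure the other loose things or the heater console, but no move went near them. The tool was about 55 mm clear of the console and the force reading was about zero at hand-in.

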